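# Set the front anti-roll-bar lever to three clicks from full soft

## Robot

A 6-joint arm with a two-finger parallel gripper is mounted at the origin on the work surface. World frame = base frame: x ahead of the robot, y to its left, z up, the work surface at z = 0. Lengths are in mm, angles in rad, forces in N, time in s.
With the tool pointing down it reaches from about 300 to 875 mm from the base axis. Payload 6.4 kg.
Tool frame: the origin (TCP) lies midway between the tips of the shut fingers; the grasp point (between the pads) lies 19 mm behind it; z points along the fingers, y is the direction in which the jaws open and shut (so a half turn about z gives the same grasp; the last joint's range is limited). The gripper opens to 85 mm and grips with 20 to 120 N. Pads are 22 mm wide; open, the fingers measure 114 mm over their backs; the gripper's body (76 mm by 85 mm) begins 54 mm behind the grasp point. The pads swing forward as they close: fully open they stand 13 mm farther back than shut.
Start: joints at [-1.442, 0.181, 1.607, -0, 1.354, -0.206], TCP at [188.95, -543.083, 231.288] pointing down, gripper open.
Joint ranges: [-2.99, 2.99], [-0.89, 2.07], [0.3, 2.58], [-1.14, 4.28], [0, 2.63], [-3.12, 3.12]. Speed limits (rad/s): [2.57, 2.57, 3.01, 3.14, 3.14, 3.14].

## Interface

Orientations are given as [roll, pitch, yaw] about the fixed x, y, z axes, in that order (R = Rz(yaw) Ry(pitch) Rx(roll)).
In Python, from rig import bot, vision gives the robot as it stands.
- The arm moves only by the shell command python3 -m handwheel 'ROWS' [OPENING] [FORCE]. ROWS is a JSON object of lists of equal length, an entry for each row: "xyz": the shift along the tool's x, y, z in mm, a list of three; "yaw": the turn about the tool's z in degrees. In form: {"xyz": [[dx, dy, dz], ...], "yaw": [yaw, ...]}. A call has 1 to 5 rows; each row shifts and turns the commanded pose from where the row before left it, along the tool's axes as they then stand; what a row does not reach is not made up. A row lasts 1/12 s, in which the tool goes at most 41.7 mm and 7.16 degrees, less where a joint would pass 70% of its speed; a pose out of reach is approached as far as the arm can. A call with a gripper value outside its range is refused whole. OPENING is the closure, from 0 (fully open) to 1 (shut), set as the call begins (- or left out, the last holds). The fingers move at their own pace and stop on an object; FORCE is the grip in N (left out, the last holds). Time passes only in rows, so rows that do not move let the fingers close. It gives the time, the measured TCP pose, the force and the opening at its end, in the units of the state.
- bot.get_obs(): the state, without advancing time (a new reading comes with each control period).
- vision.capture(name): name is "side" or "top" or "wrist"; returns a dict with "img" (384x512x3 uint8, red, green, blue), "z_map" (384x512 float32, mm along the optical axis (not along the pixel's ray), 0 where there is no reading), "K" (3x3 intrinsics, pixels), "rvec" (rotation vector, rad) and "tvec" (3), from world to camera coordinates, as OpenCV has them; the wrist camera has in their place "T_tool_cam" (4x4, takes a point from camera to tool coordinates, whose origin is the TCP and whose axes are the flange's). Camera axes: x right, y down, z forward; pixel columns grow to the right and rows downward; lengths in mm; the calibration is good to about 2 mm. A picture is of the moment at which its call begins: read the wrist's pose just before it.
- bot.finish_job(): hands the job in, once; it reports no verdict.
The state is a dict: "time": time; "joint_positions": joint angles; "joint_vel": joint speeds; "tau": joint torques, N m; "ee_pos": TCP position; "eef_rot": TCP orientation; "force": force on the tool from outside, world axes, zero at the start; "ft_torque": the same for the moment, N m; "finger_gap": opening from 0.0 (shut) to 1.0 (fully open).
Only numpy, scipy, OpenCV 4.12 (cv2) and the standard library are available. Lean on these libraries where they do the work, as an engineer would, in place of code of your own. Each camera call takes 0.05 s, during which the arm holds its last target. There are 200 camera calls.

## Task

On the cockpit console lying on the bench, set the front anti-roll bar (the lever with the orange knob) to the base setting: with your fingertips push it all the way back to the full-soft end, the end with the blue stop, then push it towards the red stop click by click and leave it standing in the third click from full soft, without ever going past it. Push the lever gently with shut fingers, do not grip it, take your hand away at the end, and leave the rear-bar lever (black knob) and everything else lying about as it is.

Things in the scene. Friction and masses are not known exactly. Their poses are not given: they have to be found in the camera images.
- front_lever (a joint): Angle (rad) of the lever with the ORANGE knob. 0 = full-soft notch, lever leaning 0.375 from upright towards the blue stop (-y of front_unit); grows towards the red stop (+y). Notches at 0, 0.15, 0.30, 0.45, 0.60, 0.75, tooth crests half-way; ends at -0.03 and 0.78. Starts in the notch at 0.15 or 0.30. Past a crest it snaps into the next notch, ahead of the finger; let go, it falls into the nearest.
- front_knob (a point): Centre of the orange ball knob (32 mm diameter), 150 mm from the pivot; 22 mm of travel a notch, 5 to 12 N to leave one. Under it along the lever: bare shaft of 10 mm diameter 100 to 135 mm from the pivot, 20 mm thick cylinder 76 to 100 mm from it. At knob height at least 60 mm is free on the lever's stop sides and 50 mm beside it.
- front_pivot (a point): Axis of the front lever, 80 mm above the bench. The lever swings about front_unit's x axis in the upright plane through this point: knob = pivot + 150 mm x (sin a along front_unit's y, cos a up), a = joint value - 0.375.
- front_unit: The front lever unit: alloy base plate 52 x 150 x 8 mm fixed on the console, toothed steel quadrant (reaching 65 mm above the pivot), blue rubber stop at its -y end (full soft), red one at its +y end (full stiff), and the lever. Origin: centre of the plate's underside, 55 mm above the bench; y from soft to stiff. It may be on either side of the rear unit.
- console: Cockpit console: flat tray 180 (x) x 380 (y) x 55 mm high with a black top, standing firmly on the bench. Origin: centre of its underside; its y is parallel to the levers' swing, soft to stiff. Switch panel with toggles, green button and rotary switch (up to 40 mm above the tray) on its +y end, blue rotary knob (24 mm high) on its -y end: leave these alone.
- rear_knob (a point): Centre of the BLACK ball knob (32 mm diameter) of the rear anti-roll-bar lever, a twin unit beside the front one: the two levers' planes are 84 mm apart. Its own notch is drawn anew each time. It must not be moved.
- socket: Bystander, loose, to be left where it stands: chromed deep socket, 26 mm diameter, 64 mm high, standing on the console's top between the levers and the switch panel. Origin: centre of its foot.
- wheel_nut: Bystander, loose, to be left where it stands: red centre-lock wheel nut, a ring 92 mm wide at its foot and 38 mm high, on the bench. Origin: centre of its underside.
- screwdriver: Bystander, loose, to be left where it stands: screwdriver lying on the bench beside the console. Origin: under its middle; x along it.
- wrench: Bystander, loose, to be left where it stands: steel wrench lying on the bench between the robot and the console. Origin: under its middle; x along it.
- bottle: Bystander, loose, to be left where it stands: drink bottle, 64 mm diameter, 200 mm high, on the bench. Origin: centre of its foot.
- dish: Bystander, loose, to be left where it stands: round steel parts dish, 110 mm wide, 30 mm high, on the bench. Origin: centre of its underside.
- gauge: Bystander, loose, to be left where it stands: hand-held meter, yellow and black, 77 x 134 x 34 mm, lying on the bench. Origin: centre of its underside.

How it is judged (in metres and radians):
On the way, in this order (a step that is already met when the one before it is completed fails the run):
1. the front lever stands at full soft (below 0.05 rad) (value of joint front_lever below 0.05 rad), for 0.2 s.
2. the front lever stands in the third notch (0.45 rad, within 0.04) (value of joint front_lever between 0.41 and 0.49 rad), for 0.2 s.
At the end, for the whole second after the job is handed in: The front lever rests in the third notch from full soft (0.45 rad, within 0.04); the rear lever's knob is within 16 mm of where it was (still in its notch) and every loose thing within 20 mm of where it stood (all of step 2 and velocity of joint front_lever between -0.05 and 0.05 rad/s and distance of rear_knob from where it was at the start of the episode below 0.016 m and distance of each of socket, wheel_nut, screwdriver, wrench, bottle, dish, gauge from where it was at the start of the episode below 0.02 m); the robot touches nothing.
It fails at once if the front lever is pushed past the third notch, over the next tooth (beyond 0.545 rad) (value of joint front_lever above 0.545 rad).
It fails at once if the front lever is gripped or forced (more than 35 N between the fingers and the front lever unit) (contact force between the fingers and front_unit above 35 N).
It fails at once if the rear lever is shifted out of its notch (knob moved more than 16 mm) (distance of rear_knob from where it was at the start of the episode above 0.016 m).
It fails at once if a loose thing is pushed, knocked or lifted (moved more than 20 mm) (distance of any of socket, wheel_nut, screwdriver, wrench, bottle, dish, gauge from where it was at the start of the episode above 0.02 m).
It also fails if it takes over 70 s, if anything falls off the work surface, if the arm or the gripper's body presses on something with over 40 N, if the wrist force passes 120 N, or if a joint passes its speed limit or range.

## Working session

There is one attempt and no reset: what is moved stays moved. The work goes in short steps, Python scripts to look and compute and a shell command to move; the robot and the scene stay as the last step left them, time stands still between calls to the robot, and variables do not carry over. Pictures are saved under pics/ and viewed, on a budget of 10 in all, crops included, one or two more only if the job needs it, and the job is handed in when it is done.

```bash
ls; mkdir -p pics; cat > h.py <<'E'
import numpy as np, cv2
from rig import bot, vision
def cap(n,save=None):
    c=vision.capture(n)
    if save: cv2.imwrite('pics/'+save+'.png',cv2.cvtColor(c['img'],cv2.COLOR_RGB2BGR))
    return c
def world(c,u,v,z=None):
    R=cv2.Rodrigues(np.array(c['rvec'],float))[0]; t=np.array(c['tvec'],float).ravel()
    d=np.linalg.inv(c['K'])@np.array([u,v,1.])
    o=-R.T@t; w=R.T@d
    if z is None:
        dd=c['z_map'][int(round(v)),int(round(u))]; return o+w*dd
    return o+w*(z-o[2])/w[2]
E
python3 - <<'E'
from h import *
a=cap('top','top1');b=cap('side','side1')
o=bot.get_obs();print(o['time'],o['ee_pos'],o['eef_rot'],o['force'],o['finger_gap'])
import pickle;pickle.dump((a,b),open('c1.pkl','wb'))
for c in(a,b):
    R=cv2.Rodrigues(np.array(c['rvec'],float))[0];print(-R.T@np.array(c['tvec']).ravel(),R[2])
E
```

```text
pics
0.1 [ 188.89444979 -542.5716308   230.50291618] [-3.14006525e+00 -3.37008986e-04  3.34793843e-01] [-0.32899909  0.14234445 -0.51352396] 1.0011207961611766
[ 206.5915037     6.05700117 1725.32629455] [ 0.17982096  0.01099826 -0.98363787]
[-279.59846242  724.50258915  802.46249929] [ 0.62537928 -0.56850431 -0.53451249]
```

View pics/top1.png

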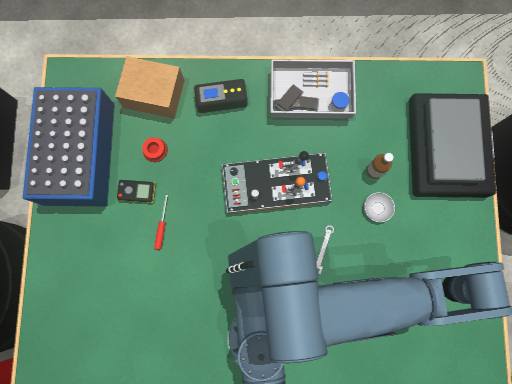

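View pics/side1.png

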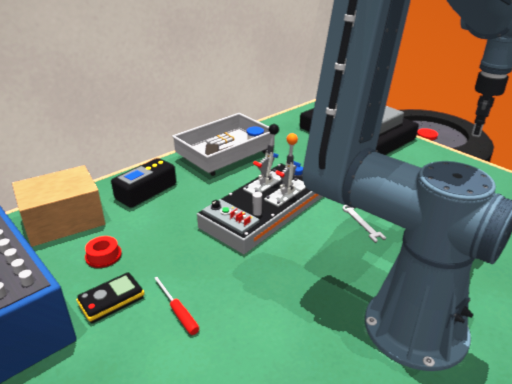

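The top view shows the console centred near (277,182), with the switch panel (+y) to the left and the blue knob at (322,176). The orange knob is at about (300,181) and the black knob at about (304,155). In the side view the orange knob is at (292,139) and the black one at (274,129).

```bash
cat >> h.py <<'E'
def blob(c,lo,hi,box=(0,0,512,384)):
    hsv=cv2.cvtColor(c['img'],cv2.COLOR_RGB2HSV);m=cv2.inRange(hsv,lo,hi)
    k=np.zeros_like(m);x0,y0,x1,y1=box;k[y0:y1,x0:x1]=255
    n,l,s,ce=cv2.connectedComponentsWithStats(m&k)
    return [(tuple(ce[i].round(1)),s[i].tolist()) for i in np.argsort(-s[1:,4])[:4]+1]
def tri(a,pa,b,pb):
    P=[]
    for c in(a,b):
        R=cv2.Rodrigues(np.array(c['rvec'],float))[0];P.append(np.array(c['K'])@np.c_[R,np.array(c['tvec']).ravel()])
    X=cv2.triangulatePoints(P[0],P[1],np.array(pa,float).reshape(2,1),np.array(pb,float).reshape(2,1)).ravel();return X[:3]/X[3]
E
python3 - <<'E'
from h import *
import pickle;a,b=pickle.load(open('c1.pkl','rb'))
O=((8,150,120),(18,255,255))
A=blob(a,*O,(285,165,320,200));B=blob(b,*O,(280,125,305,155));print(A[:2],B[:2])
print('orange',tri(a,A[0][0],b,B[0][0]))
K=((0,0,0),(180,255,50))
A=blob(a,*K,(296,148,312,165));B=blob(b,*K,(266,121,282,136));print(A[:2],B[:2])
print('black',tri(a,A[0][0],b,B[0][0]))
# tray top by depth
H,W=a['z_map'].shape
v,u=np.mgrid[140:225,210:345];pts=np.array([world(a,x,y) for x,y in zip(u.ravel(),v.ravel())])
m=((pts[:,2]>40)&(pts[:,2]<75)).reshape(u.shape).astype(np.uint8)
m=cv2.morphologyEx(m,cv2.MORPH_CLOSE,np.ones((9,9),np.uint8))
cs,_=cv2.findContours(m,0,2);c=max(cs,key=cv2.contourArea)
bx=cv2.boxPoints(cv2.minAreaRect(c))+[210,140];print(bx)
w=np.array([world(a,*p,55) for p in bx]);print(w,w.mean(0))
for i in range(2):
    d=w[i+1]-w[i];print(np.linalg.norm(d),np.degrees(np.arctan2(d[1],d[0])))
for n,lo,hi in(('red',(0,150,100),(7,255,255)),('blue',(105,150,80),(125,255,255))):
    for r in blob(a,lo,hi,(225,145,335,215)): print(n,r,world(a,*r[0]).round(),world(a,*r[0],85).round())
i=cv2.resize(cv2.cvtColor(np.ascontiguousarray(a['img'][140:225,210:345]),4),None,fx=5,fy=5,interpolation=2)
cv2.imwrite('pics/topcrop.png',i)
E
```

```text
[((np.float64(300.2), np.float64(181.0)), [296, 177, 10, 9, 70])] [((np.float64(291.6), np.float64(139.3)), [287, 134, 11, 11, 80])]
orange [ 514.04958289 -120.42137243  228.71376533]
[] [((np.float64(273.2), np.float64(129.2)), [269, 125, 9, 9, 64])]Traceback (most recent call last):
  File "<stdin>", line 8, in <module>
IndexError: list index out of range
```

```bash
python3 - <<'E'
from h import *
import pickle;a,b=pickle.load(open('c1.pkl','rb'))
B=(273.2,129.2)
for v in (70,90): print(blob(a,(0,0,0),(180,255,v),(294,145,314,168))[:2])
A=(304,155);print('black',tri(a,A,b,B))
v,u=np.mgrid[140:225,210:345];pts=np.array([world(a,x,y) for x,y in zip(u.ravel(),v.ravel())])
m=((pts[:,2]>40)&(pts[:,2]<75)).reshape(u.shape).astype(np.uint8)
m=cv2.morphologyEx(m,cv2.MORPH_CLOSE,np.ones((9,9),np.uint8))
cs,_=cv2.findContours(m,0,2);c=max(cs,key=cv2.contourArea)
bx=cv2.boxPoints(cv2.minAreaRect(c))+[210,140]
w=np.array([world(a,*p,55) for p in bx]);print(w.round(),w.mean(0))
for i in range(2):
    d=w[i+1]-w[i];print(np.linalg.norm(d),np.degrees(np.arctan2(d[1],d[0])))
for n,lo,hi in(('red',(0,150,100),(7,255,255)),('blue',(105,150,80),(125,255,255))):
    for r in blob(a,lo,hi,(225,145,335,215)): print(n,r,world(a,*r[0]).round(),world(a,*r[0],85).round())
i=cv2.resize(cv2.cvtColor(np.ascontiguousarray(a['img'][140:225,210:345]),4),None,fx=5,fy=5,interpolation=2)
cv2.imwrite('pics/topcrop.png',i)
E
```

```text
[((np.float64(303.6), np.float64(155.7)), [299, 151, 11, 10, 71]), ((np.float64(296.6), np.float64(161.7)), [295, 159, 5, 5, 13])]
[((np.float64(303.9), np.float64(158.1)), [294, 151, 20, 17, 168]), ((np.float64(307.0), np.float64(161.5)), [307, 161, 1, 2, 2])]
black [ 601.59979704 -133.26896125  224.65356733]
[[ 609.  150.   55.]
 [ 658. -231.   55.]
 [ 476. -249.   55.]
 [ 428.  125.   55.]] [542.57966493 -51.3868832   55.        ]
383.96952223052045 -82.6950855494465
182.60611475910886 -174.49207611341203
red ((np.float64(283.4), np.float64(188.0)), [282, 185, 4, 7, 23]) [507. -72. 136.] [516. -74.  85.]
red ((np.float64(280.4), np.float64(163.9)), [279, 161, 4, 7, 22]) [591. -61. 138.] [603. -64.  85.]
red ((np.float64(235.0), np.float64(189.0)), [233, 189, 5, 1, 5]) [511.  96.  86.] [511.  96.  85.]
red ((np.float64(236.0), np.float64(203.0)), [234, 203, 5, 1, 5]) [461.  91.  85.] [461.  91.  85.]
blue ((np.float64(321.9), np.float64(175.2)), [318, 171, 9, 9, 66]) [ 565. -211.   81.] [ 564. -210.   85.]
blue ((np.float64(305.7), np.float64(185.9)), [305, 182, 3, 8, 15]) [ 513. -147.  144.] [ 525. -153.   85.]
blue ((np.float64(302.6), np.float64(162.8)), [302, 161, 2, 5, 9]) [ 594. -137.  142.] [ 608. -142.   85.]
```

View pics/topcrop.png

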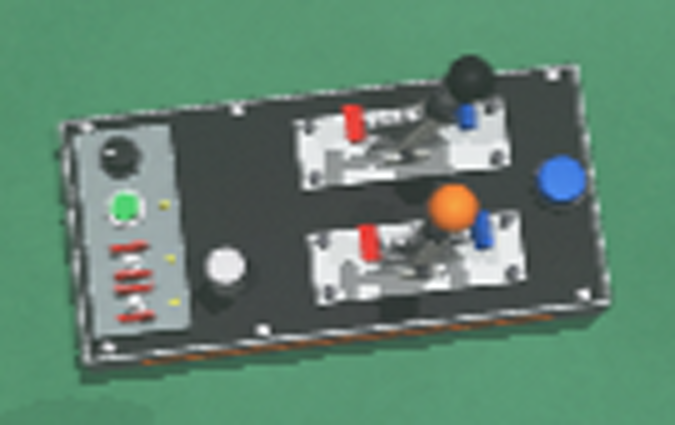

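The crop shows two units. The front one (orange) has its red stop at about (370,243) and its blue stop at (483,230), so soft is towards -y, with console yaw about +0.12. The lever appears to stand at 0.30. Next I lift, shut the fingers and turn into line with the console.

```bash
python3 -m handwheel '{"xyz": [[0,0,-30],[0,0,-35],[0,0,-35],[0,0,0],[0,0,0]], "yaw": [0,4,4.3,4,0]}' 1 60
python3 - <<'E'
from h import *
import pickle;a,b=pickle.load(open('c1.pkl','rb'))
p=np.array([[310,235],[515,210],[523,282],[322,303]])/5+[210,140]
w=np.array([world(a,*q,63) for q in p]);print(w.round(1),w.mean(0))
E
```

```text
time: 0.52
ee_pos: [189.1, -544.1, 333.9]
eef_rot: [3.137, -0.0, 0.118]
force: [1.0, 0.4, -1.0]
finger_gap: 0.296
[[ 523.8  -34.9   63. ]
 [ 543.7 -181.1   63. ]
 [ 491.6 -186.3   63. ]
 [ 474.8  -43.8   63. ]] [ 508.4711482  -111.54422504   63.        ]
```

```bash
python3 -m handwheel '{"xyz": [[12,-14,0],[25,-29,0],[25,-29,0],[25,-29,0],[25,-29,0]], "yaw": [0,0,0,0,0]}'
python3 -m handwheel '{"xyz": [[25,-29,0],[25,-29,0],[25,-29,0],[25,-29,0],[25,-29,0]], "yaw": [0,0,0,0,0]}'
```

```text
time: 0.93
ee_pos: [284.8, -398.3, 329.2]
eef_rot: [-3.138, 0.001, 0.122]
force: [1.4, -0.3, -0.6]
finger_gap: -0.002
time: 1.35
ee_pos: [391.3, -239.3, 329.6]
eef_rot: [-3.139, 0.002, 0.122]
force: [1.2, 0.2, 0.7]
finger_gap: -0.001
```

```bash
python3 -m handwheel '{"xyz": [[25,-29,0],[25,-29,0],[25,-29,0],[25,-29,0],[20,-23,0]], "yaw": [0,0,0,0,0]}'
python3 -m handwheel '{"xyz": [[12,-14,0],[4,-5,0],[0,0,0],[0,0,0],[0,0,0]], "yaw": [0,0,0,0,0]}'
python3 - <<'E'
from h import *
import pickle
o=bot.get_obs();w=cap('wrist','w1');s=cap('side','s2')
pickle.dump((o,w,s),open('c2.pkl','wb'))
print(o['ee_pos'],o['eef_rot'],o['time']);print(w['T_tool_cam'])
cv2.imwrite('pics/v2.png',cv2.cvtColor(np.hstack([cv2.resize(w['img'],(400,300)),cv2.resize(s['img'][60:260,160:426],(400,300))]),4))
E
```

```text
time: 1.77
ee_pos: [494.0, -86.4, 329.5]
eef_rot: [-3.14, 0.002, 0.124]
force: [-0.4, -1.0, 0.3]
finger_gap: -0.0
time: 2.18
ee_pos: [506.7, -69.5, 330.7]
eef_rot: [-3.141, 0.001, 0.12]
force: [0.5, -0.8, -0.3]
finger_gap: -0.0
[506.67519293 -69.46185624 330.70854224] [-3.14146219e+00  1.24369742e-03  1.19566728e-01] 2.1833
[[ 2.40793683e-04 -9.64653464e-01 -2.63521605e-01  6.61804413e+01]
 [ 9.99999951e-01  1.80040113e-04  2.54693929e-04 -4.95090382e-01]
 [-1.98246921e-04 -2.63521654e-01  9.64653460e-01 -1.42529939e+02]
 [ 0.00000000e+00  0.00000000e+00  0.00000000e+00  1.00000000e+00]]
```

View pics/v2.png

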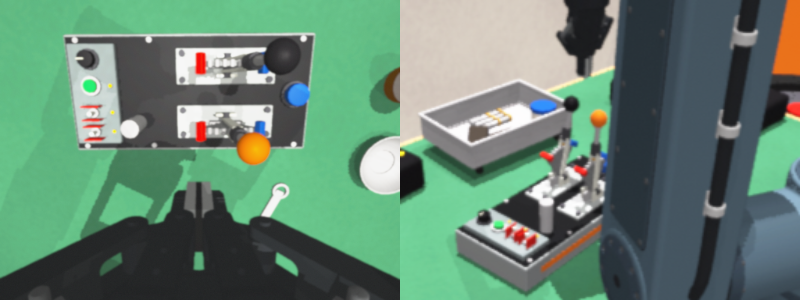

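The wrist view (left) has the console in line with the image. The orange knob is at (253,148) of 400x300 and the front plate spans columns 177 to 275. The side view (right) sees both knobs clear of the hand, with the orange at (598,117).

```bash
cat >> h.py <<'E'
from scipy.spatial.transform import Rotation as Rr
def wworld(o,c,u,v,z):
    T=np.array(c['T_tool_cam']);R=Rr.from_euler('xyz',o['eef_rot']).as_matrix()
    d=R@T[:3,:3]@np.linalg.inv(c['K'])@np.array([u,v,1.]);p=R@T[:3,3]+o['ee_pos']
    return p+d*(z-p[2])/d[2]
PIV=np.array([510.,-111.,80.]);Y=np.array([-.122,.9925,0])
OR=((8,150,120),(20,255,255))
def lever(o=None):
    "orange knob triangulated (wrist ray on arc height), joint estimate"
    o=bot.get_obs();c=cap('wrist');B=blob(c,*OR)
    if not B: return None
    p=np.array([0,0,228.])
    for _ in range(4):
        p=wworld(o,c,*B[0][0],p[2]);s=np.clip((p-PIV)@Y/150,-1,1);p[2]=80+150*np.sqrt(1-s*s)
    return p.round(1),B[0][1],round(float(np.arcsin(s)+.375),3)
E
python3 - <<'E'
from h import *
import pickle
o,w,s=pickle.load(open('c2.pkl','rb'))
print(blob(w,*OR)[:2])
u,v=blob(w,*OR)[0][0];print('knob',wworld(o,w,u,v,229))
p=np.array([[177,105],[273,105],[275,138],[177,138]])*1.28
W=np.array([wworld(o,w,*q,63) for q in p]);print(W.round(1),W.mean(0))
p=np.array([[65,35],[314,34],[303,148],[79,148]])*1.28
print(np.array([wworld(o,w,*q,55) for q in p]).round(1))
for n,lo,hi in(('red',(0,150,100),(7,255,255)),('blue',(105,150,80),(125,255,255))):
    for r in blob(w,lo,hi,(200,40,420,195)): print(n,r,wworld(o,w,*r[0],140).round(1))
E
```

```text
[((np.float64(323.8), np.float64(189.6)), [303, 170, 43, 41, 1265])]
knob [ 515.41631985 -121.3054063   229.        ]
[[ 531.1  -32.3   63. ]
 [ 549.  -181.2   63. ]
 [ 497.5 -194.6   63. ]
 [ 478.6  -37.5   63. ]] [ 514.04333928 -111.40195157   63.        ]
[[ 612.8  143.6   55. ]
 [ 658.4 -223.6   55. ]
 [ 484.9 -246.8   55. ]
 [ 440.4  123.2   55. ]]
red ((np.float64(256.5), np.float64(80.9)), [251, 67, 12, 28, 319]) [592.3 -61.1 140. ]
red ((np.float64(257.0), np.float64(168.7)), [250, 156, 15, 26, 296]) [508.2 -71.9 140. ]
blue ((np.float64(379.3), np.float64(122.1)), [365, 107, 30, 29, 616]) [ 568.6 -185.4  140. ]
blue ((np.float64(332.8), np.float64(162.7)), [327, 156, 12, 16, 156]) [ 523.5 -147.4  140. ]
blue ((np.float64(337.9), np.float64(88.6)), [332, 83, 12, 11, 88]) [ 594.7 -139.2  140. ]
blue ((np.float64(337.0), np.float64(68.0)), [336, 68, 3, 1, 3]) [ 612.8 -134.9  140. ]
```

The lever is at 0.30 and the pivot is at about (513.4,-110). I descend on the stiff side with the shut fingers.

```bash
sed -i 's/^PIV=.*/PIV=np.array([513.4,-110.,80.]);Y=np.array([-.122,.9925,0])/' h.py
cat > st.py <<'E'
from h import *
o=bot.get_obs();d=np.array(o['ee_pos'])-PIV;f=np.array(o['force'])
print('t',round(o['time'],2),'s',(d@Y).round(1),'lat',(d@[.9925,.122,0]).round(1),'z',o['ee_pos'][2].round(1),'fY',(f@Y).round(1),f.round(1),'lever',lever())
E
python3 -m handwheel '{"xyz": [[1,0,20],[1,0,35],[0,0,35],[0,0,25],[0,0,7]], "yaw": [0,0,0,0,0]}'; python3 st.py
```

```text
time: 2.7
ee_pos: [506.3, -68.3, 204.8]
eef_rot: [-3.138, 0.007, 0.119]
force: [-0.9, 0.1, -0.2]
finger_gap: -0.003
t 2.7 s 42.3 lat -1.9 z 204.8 fY 0.2 [-0.9  0.1 -0.2] lever (array([ 517. , -122.3,  229.5]), [351, 231, 87, 80, 4970], 0.29)
```

```bash
python3 -m handwheel '{"xyz": [[0,5,0],[0,5,0],[0,5,0],[0,3,0],[0,0,0]], "yaw": [0,0,0,0,0]}'; python3 st.py
```

```text
time: 3.17
ee_pos: [512.4, -87.4, 210.7]
eef_rot: [3.14, -0.002, 0.119]
force: [-0.2, 0.2, 0.1]
finger_gap: 0.002
t 3.17 s 22.6 lat 1.7 z 210.7 fY 0.2 [-0.2  0.2  0.1] lever (array([ 520.2, -120.6,  229.6]), [299, 234, 79, 57, 3144], 0.299)
```

```bash
python3 -m handwheel '{"xyz": [[0,3,0],[0,3,0],[0,3,0],[0,3,0],[0,0,0]], "yaw": [0,0,0,0,0]}'; python3 st.py
```

```text
time: 3.63
ee_pos: [513.1, -98.2, 209.5]
eef_rot: [-3.141, -0.0, 0.12]
force: [0.6, 2.0, 2.4]
finger_gap: -0.0
t 3.63 s 11.7 lat 1.2 z 209.5 fY 1.9 [0.6 2.  2.4] lever (array([ 521.4, -126.8,  229. ]), [290, 233, 77, 54, 2997], 0.257)
```

```bash
python3 -m handwheel '{"xyz": [[0,3,0],[0,3,0],[0,3,0],[0,0,0]], "yaw": [0,0,0,0]}'; python3 st.py
```

```text
time: 4.02
ee_pos: [514.0, -107.9, 209.1]
eef_rot: [3.141, 0.0, 0.12]
force: [-0.2, -0.3, 0.0]
finger_gap: -0.002
t 4.02 s 2.0 lat 0.9 z 209.1 fY -0.2 [-0.2 -0.3  0. ] lever (array([ 522.1, -142.7,  226.2]), [302, 230, 79, 61, 3380], 0.15)
```

The lever has snapped to 0.15. I continue to full soft.

```bash
python3 -m handwheel '{"xyz": [[0,4,0],[0,4,0],[0,3,0],[0,0,0]], "yaw": [0,0,0,0]}'; python3 st.py
```

```text
time: 4.4
ee_pos: [515.2, -117.5, 208.8]
eef_rot: [-3.14, 0.0, 0.12]
force: [0.7, 4.4, -0.8]
finger_gap: -0.004
t 4.4 s -7.6 lat 0.8 z 208.8 fY 4.3 [ 0.7  4.4 -0.8] lever (array([ 523. , -146. ,  225.4]), [289, 230, 75, 57, 3151], 0.126)
```

```bash
python3 -m handwheel '{"xyz": [[0,3,0],[0,3,0],[0,3,0],[0,0,0]], "yaw": [0,0,0,0]}'; python3 st.py
```

```text
time: 4.78
ee_pos: [516.8, -128.1, 209.7]
eef_rot: [3.14, -0.001, 0.12]
force: [0.9, 0.3, 0.4]
finger_gap: -0.002
t 4.78 s -18.4 lat 1.2 z 209.7 fY 0.2 [0.9 0.3 0.4] lever (array([ 523.3, -164.3,  219.5]), [303, 225, 74, 62, 3505], -0.001)
```

The lever is at full soft. I back off, lift, cross over and come down on the soft side.

```bash
python3 -m handwheel '{"xyz": [[0,-10,0],[0,-12,-5],[0,-5,-25],[0,0,-35],[0,0,-15]], "yaw": [0,0,0,0,0]}'; python3 st.py
python3 -m handwheel '{"xyz": [[0,20,0],[0,30,0],[0,30,0],[0,25,0],[0,12,0]], "yaw": [0,0,0,0,0]}';python3 st.py
```

```text
time: 5.25
ee_pos: [514.2, -98.9, 293.8]
eef_rot: [3.139, -0.004, 0.122]
force: [1.3, -0.3, 0.6]
finger_gap: 0.004
t 5.25 s 10.9 lat 2.2 z 293.8 fY -0.4 [ 1.3 -0.3  0.6] lever (array([ 520.8, -165.4,  219.2]), [329, 183, 48, 47, 1734], -0.007)
time: 5.72
ee_pos: [527.3, -217.7, 289.4]
eef_rot: [3.141, -0.0, 0.119]
force: [0.4, 1.0, -0.1]
finger_gap: 0.001
t 5.72 s -108.6 lat 0.7 z 289.4 fY 0.9 [ 0.4  1.  -0.1] lever (array([ 611.3, -439.6,   80. ]), [449, 79, 63, 69, 3053], -1.196)
```

```bash
sed -i "s/B=blob(c,\*OR)/B=blob(c,*OR,(60,20,430,384))/" h.py
python3 -m handwheel '{"xyz": [[0,0,20],[0,0,30],[0,0,25],[0,0,6],[0,0,0]], "yaw": [0,0,0,0,0]}'; python3 st.py
python3 -m handwheel '{"xyz": [[0,-7,0],[0,-7,0],[0,-4,0],[0,0,0]], "yaw": [0,0,0,0]}'; python3 st.py
```

```text
time: 6.18
ee_pos: [526.0, -214.0, 206.2]
eef_rot: [-3.138, 0.004, 0.121]
force: [0.4, -0.0, -0.1]
finger_gap: 0.002
t 6.18 s -104.8 lat -0.2 z 206.2 fY -0.1 [ 0.4 -0.  -0.1] lever (array([ 522.1, -162.9,  220.1]), [97, 224, 78, 74, 4128], 0.01)
time: 6.57
ee_pos: [525.5, -197.3, 209.6]
eef_rot: [3.141, -0.002, 0.121]
force: [0.2, -0.4, 0.5]
finger_gap: -0.005
t 6.57 s -88.1 lat 1.4 z 209.6 fY -0.4 [ 0.2 -0.4  0.5] lever (array([ 523.6, -163.8,  219.7]), [142, 225, 73, 62, 3387], 0.002)
```

```bash
python3 -m handwheel '{"xyz": [[0,-3,0],[0,-3,0],[0,-3,0],[0,-3,0],[0,0,0]], "yaw": [0,0,0,0,0]}'; python3 st.py
```

```text
time: 7.03
ee_pos: [524.6, -188.7, 210.4]
eef_rot: [3.136, -0.003, 0.12]
force: [-0.3, -6.6, 6.0]
finger_gap: -0.0
t 7.03 s -79.5 lat 1.5 z 210.4 fY -6.5 [-0.3 -6.6  6. ] lever (array([ 523.7, -158.6,  221.6]), [150, 227, 71, 60, 3127], 0.039)
```

```bash
python3 -m handwheel '{"xyz": [[0,-2,0],[0,-2,0],[0,0,0]], "yaw": [0,0,0]}'; python3 st.py
```

```text
time: 7.33
ee_pos: [523.5, -182.8, 209.0]
eef_rot: [3.141, -0.001, 0.12]
force: [0.9, -1.0, 0.7]
finger_gap: 0.001
t 7.33 s -73.5 lat 1.1 z 209.0 fY -1.1 [ 0.9 -1.   0.7] lever (array([ 523.5, -152.2,  223.7]), [147, 229, 73, 58, 3101], 0.083)
```

```bash
python3 -m handwheel '{"xyz": [[0,-2,0],[0,0,0]], "yaw": [0,0]}'; python3 st.py
```

```text
time: 7.55
ee_pos: [522.4, -179.6, 207.6]
eef_rot: [-3.14, 0.001, 0.12]
force: [-0.4, 0.6, -1.5]
finger_gap: -0.001
t 7.55 s -70.1 lat 0.5 z 207.6 fY 0.6 [-0.4  0.6 -1.5] lever (array([ 522.4, -142.2,  226.3]), [127, 231, 77, 61, 3313], 0.153)
```

```bash
python3 -m handwheel '{"xyz": [[0,-3,0],[0,-3,0],[0,-2,0],[0,0,0]], "yaw": [0,0,0,0]}'; python3 st.py
```

```text
time: 7.93
ee_pos: [521.8, -172.2, 208.2]
eef_rot: [3.141, 0.0, 0.121]
force: [-0.8, -1.7, -0.3]
finger_gap: -0.003
t 7.93 s -62.8 lat 0.7 z 208.2 fY -1.6 [-0.8 -1.7 -0.3] lever (array([ 522.8, -141.4,  226.5]), [143, 231, 76, 56, 3053], 0.158)
```

First click (0.15) reached. On to 0.30.

```bash
python3 -m handwheel '{"xyz": [[0,-3,0],[0,-3,0],[0,-2,0],[0,0,0]], "yaw": [0,0,0,0]}'; python3 st.py
```

```text
time: 8.32
ee_pos: [521.5, -165.0, 209.2]
eef_rot: [3.14, -0.001, 0.12]
force: [-1.0, -3.4, 2.4]
finger_gap: 0.002
t 8.32 s -55.6 lat 1.3 z 209.2 fY -3.2 [-1.  -3.4  2.4] lever (array([ 522.4, -134.4,  227.9]), [144, 233, 75, 54, 2913], 0.206)
```

```bash
python3 -m handwheel '{"xyz": [[0,-2,0],[0,-2,0],[0,0,0]], "yaw": [0,0,0]}'; python3 st.py
```

```text
time: 8.62
ee_pos: [520.1, -159.5, 207.7]
eef_rot: [-3.14, 0.001, 0.12]
force: [1.1, 0.2, 0.1]
finger_gap: -0.002
t 8.62 s -50.0 lat 0.6 z 207.7 fY 0.1 [1.1 0.2 0.1] lever (array([ 521.9, -128.5,  228.7]), [140, 234, 78, 53, 2966], 0.245)
```

```bash
python3 -m handwheel '{"xyz": [[0,0,0]], "yaw": [0]}'; python3 st.py
```

```text
time: 8.75
ee_pos: [520.1, -159.9, 207.7]
eef_rot: [-3.14, 0.001, 0.121]
force: [-0.5, 0.0, -0.3]
finger_gap: -0.002
t 8.75 s -50.3 lat 0.6 z 207.7 fY 0.1 [-0.5  0.  -0.3] lever (array([ 521.8, -128.5,  228.7]), [140, 234, 77, 53, 2989], 0.245)
```

```bash
python3 -m handwheel '{"xyz": [[0,-3,0],[0,-3,0],[0,-2,0],[0,0,0]], "yaw": [0,0,0,0]}'; python3 st.py
```

```text
time: 9.13
ee_pos: [519.4, -152.0, 208.2]
eef_rot: [-3.141, 0.0, 0.121]
force: [0.3, 0.3, -0.6]
finger_gap: -0.002
t 9.13 s -42.5 lat 0.9 z 208.2 fY 0.3 [ 0.3  0.3 -0.6] lever (array([ 520.9, -119.9,  229.6]), [137, 235, 79, 53, 2972], 0.303)
```

```bash
cat >> st.py <<'E'
s=cap('side')
for r in blob(s,*OR,(250,110,330,170))[:1]:
    P=[cv2.projectPoints(PIV+150*(np.sin(j-.375)*Y+np.cos(j-.375)*np.array([0,0,1])),np.array(s['rvec'],float),np.array(s['tvec'],float),s['K'],None)[0].ravel() for j in np.arange(0,.61,.15)]
    print('side',r,np.round(P,1).tolist())
E
python3 st.py
python3 - <<'E'
from h import *
import cv2
w=cap('wrist')['img'];s=cap('side')['img']
cv2.imwrite('pics/v3.png',cv2.cvtColor(np.hstack([cv2.resize(w,(400,300)),cv2.resize(s[90:190,220:353],(400,300))]),4))
E
```

```text
t 9.18 s -42.7 lat 0.9 z 208.3 fY -0.3 [ 0.2 -0.3 -1. ] lever (array([ 520.8, -119.9,  229.6]), [136, 235, 79, 53, 2974], 0.303)
side ((np.float64(288.2), np.float64(138.7)), [287, 135, 3, 8, 19]) [[301.3, 137.0], [296.9, 137.4], [292.2, 138.9], [287.2, 141.7], [282.2, 145.5]]
```

View pics/v3.png

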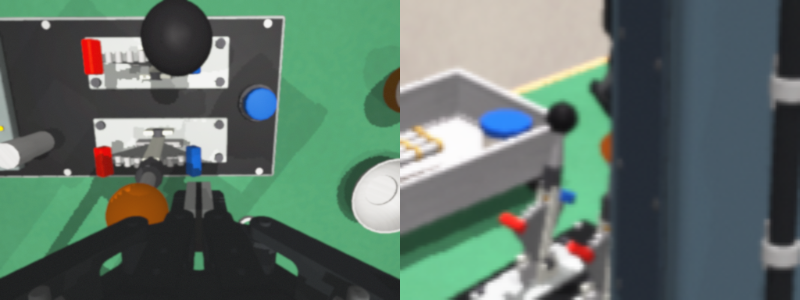

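Left, the wrist view shows the orange knob at (136,207) ahead of the shut fingers at (197,200). Right, the arm hides most of the knob from the side, but its visible left edge (column 287) matches the start image at 0.30. Now the last click.

```bash
python3 -m handwheel '{"xyz": [[0,-3,0],[0,-3,0],[0,-2,0],[0,0,0]], "yaw": [0,0,0,0]}'; python3 st.py
```

```text
time: 9.72
ee_pos: [518.8, -145.3, 209.0]
eef_rot: [3.14, -0.001, 0.12]
force: [-0.3, -3.2, 3.2]
finger_gap: -0.001
t 9.72 s -35.7 lat 1.1 z 209.0 fY -3.1 [-0.3 -3.2  3.2] lever (array([ 520.3, -114.5,  229.9]), [141, 235, 77, 52, 2862], 0.34)
side ((np.float64(287.8), np.float64(139.4)), [286, 135, 4, 10, 33]) [[301.3, 137.0], [296.9, 137.4], [292.2, 138.9], [287.2, 141.7], [282.2, 145.5]]
```

```bash
python3 -m handwheel '{"xyz": [[0,-2,0],[0,-2,0],[0,0,0]], "yaw": [0,0,0]}'; python3 st.py
```

```text
time: 10.07
ee_pos: [517.9, -139.8, 208.0]
eef_rot: [-3.14, 0.0, 0.12]
force: [0.7, -0.4, -0.1]
finger_gap: -0.001
t 10.07 s -30.2 lat 0.9 z 208.0 fY -0.4 [ 0.7 -0.4 -0.1] lever (array([ 519.8, -109. ,  230. ]), [140, 236, 78, 51, 2865], 0.376)
side ((np.float64(287.5), np.float64(139.8)), [285, 135, 6, 11, 46]) [[301.3, 137.0], [296.9, 137.4], [292.2, 138.9], [287.2, 141.7], [282.2, 145.5]]
```

Sitting about at the crest. I push another 2 mm.

```bash
python3 -m handwheel '{"xyz": [[0,-2,0],[0,0,0]], "yaw": [0,0]}'; python3 st.py
```

```text
time: 10.33
ee_pos: [517.6, -138.0, 207.9]
eef_rot: [-3.14, 0.001, 0.12]
force: [-0.0, 0.4, -0.0]
finger_gap: 0.003
t 10.33 s -28.3 lat 0.7 z 207.9 fY 0.4 [-0.   0.4 -0. ] lever (array([ 519.5, -107. ,  230. ]), [139, 235, 79, 52, 2912], 0.39)
side ((np.float64(287.3), np.float64(140.1)), [284, 135, 7, 11, 60]) [[301.3, 137.0], [296.9, 137.4], [292.2, 138.9], [287.2, 141.7], [282.2, 145.5]]
```

```bash
python3 -m handwheel '{"xyz": [[0,-2,0],[0,0,0]], "yaw": [0,0]}'; python3 st.py
```

```text
time: 10.6
ee_pos: [517.5, -136.3, 208.1]
eef_rot: [-3.141, 0.0, 0.12]
force: [-0.7, -0.2, 0.6]
finger_gap: 0.003
t 10.6 s -26.6 lat 0.8 z 208.1 fY -0.1 [-0.7 -0.2  0.6] lever (array([517.3, -97.1, 229.5]), [120, 235, 80, 60, 3218], 0.457)
side ((np.float64(286.3), np.float64(141.6)), [282, 137, 9, 10, 79]) [[301.3, 137.0], [296.9, 137.4], [292.2, 138.9], [287.2, 141.7], [282.2, 145.5]]
```

```bash
python3 -m handwheel '{"xyz": [[0,-2,0],[0,0,0]], "yaw": [0,0]}'; python3 st.py
```

```text
time: 10.87
ee_pos: [517.3, -134.5, 208.3]
eef_rot: [-3.141, 0.0, 0.12]
force: [0.6, 0.9, -0.1]
finger_gap: 0.0
t 10.87 s -24.8 lat 0.9 z 208.3 fY 0.8 [ 0.6  0.9 -0.1] lever (array([517.6, -97.4, 229.5]), [125, 235, 80, 58, 3150], 0.455)
side ((np.float64(286.2), np.float64(141.5)), [282, 137, 9, 10, 80]) [[301.3, 137.0], [296.9, 137.4], [292.2, 138.9], [287.2, 141.7], [282.2, 145.5]]
```

The lever reads 0.455, with the fingers clear of it. I withdraw in -y, then up, and check.

```bash
python3 -m handwheel '{"xyz": [[0,10,0],[0,20,0],[0,5,-15],[0,0,-35],[0,0,-35]], "yaw": [0,0,0,0,0]}'
python3 -m handwheel '{"xyz": [[0,0,-20],[0,0,0],[0,0,0],[0,0,0]], "yaw": [0,0,0,0]}'; python3 st.py
python3 - <<'E'
from h import *
import pickle;a,b=pickle.load(open('c1.pkl','rb'))
w=cap('wrist')['img'];c=cap('side');s=c['img']
print('black side',blob(c,(0,0,0),(180,255,50),(266,121,282,136))[:1],blob(b,(0,0,0),(180,255,50),(266,121,282,136))[:1])
cv2.imwrite('pics/v4.png',cv2.cvtColor(np.hstack([cv2.resize(w,(400,300)),cv2.resize(s,(400,300))]),4))
E
```

```text
time: 11.38
ee_pos: [520.5, -170.3, 292.6]
eef_rot: [-3.139, 0.003, 0.119]
force: [1.2, -0.5, 0.8]
finger_gap: 0.002
time: 11.72
ee_pos: [521.1, -169.8, 312.2]
eef_rot: [-3.141, 0.001, 0.12]
force: [-0.5, -1.3, -1.2]
finger_gap: -0.001
t 11.72 s -60.3 lat 0.4 z 312.2 fY -1.2 [-0.5 -1.3 -1.2] lever (array([512.6, -98.3, 229.5]), [130, 177, 47, 46, 1579], 0.453)
side ((np.float64(286.5), np.float64(141.2)), [282, 136, 10, 11, 89]) [[301.3, 137.0], [296.9, 137.4], [292.2, 138.9], [287.2, 141.7], [282.2, 145.5]]
black side [((np.float64(273.2), np.float64(129.1)), [269, 125, 9, 9, 63])] [((np.float64(273.2), np.float64(129.2)), [269, 125, 9, 9, 64])]
```

View pics/v4.png

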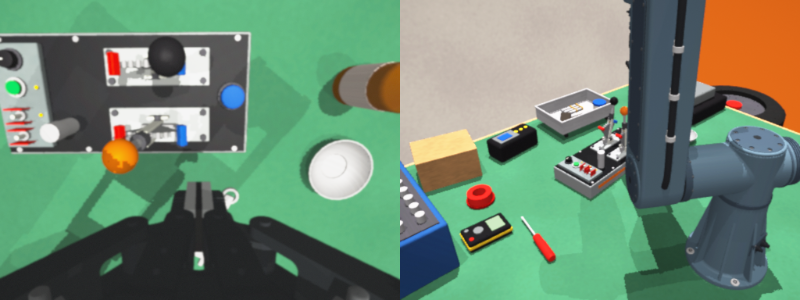

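The hand is clear. The orange knob is at (119,156) in the wrist view, now leaning towards the red stop. The black knob and the loose things I can see are where they were.

```bash
python3 -c "
from rig import bot
print(bot.finish_job())"
```

```text
the job is handed in; nothing more can be done
None
```

I set the front anti-roll bar to the third click from full soft and handed the job in at about 12 s. The hand-in gives no verdict.

- **What I did:** The lever started at about 0.30. With shut fingers I pushed it back to full soft, where it read 0.00. I then pushed it from the soft side click by click: 0.15, 0.30, 0.45. I stopped short of the next tooth and withdrew the hand upwards.
- **Front lever:** After I took the hand away, the wrist camera read 0.453. The side camera agreed: the knob was at column 286.5, against 287.2 expected for the third click. The highest reading at any point was 0.457.
- **Force:** The highest push I read was about 9 N, but I only read it between moves.
- **Rear lever and loose things:** The black knob moved less than 0.2 pixel in the side view. I compared the loose things only by eye in the last picture. I saw no movement, and the robot was never near them.
- **Disagreement on the way:** Pausing just past a tooth crest, at about 0.245 and 0.39, the lever rested there instead of snapping on at once. The gripper partly hid the knob in the wrist view then, so I checked the second click against the side camera before the last push.

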